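# Clear the glue pots on the joiner's bench

### The job

First take the stirring stick off the pot it lies across and lay it flat inside the grey metal tray, then nest the three identical aluminium glue pots into one upright stack on the pot that had the stick, each pushed fully home in the one below, either of the other two first. Leave that bottom pot standing where it is, set the pots down rather than dropping them, and do not disturb the glue bottle, the tin, the offcut or the folding rule.

Things in the scene. Friction and masses are not known exactly. Their poses are not given: they have to be found in the camera images.
- pot_a: Round aluminium glue pot, open top, 100 mm tall: body tapers from 53 mm across at 60 mm height to 40 mm at the foot; above that shoulder an upright band 66 mm across, wall 4 mm, up to the rim. Three identical ones; this one starts with the stick across its mouth and is the bottom of the stack. Origin: centre of its underside, z up its axis.
- pot_b: Second pot, identical to pot_a, starts empty. Origin: centre of its underside, z up its axis. Fully nested, its shoulder rests on the rim of the pot below, so that its origin is 40 mm above that pot's origin and its whole band stands proud; a nested body has about 2 mm of play all round.
- pot_c: third glue pot, identical to pot_b in every way.
- pot_a_rim (a point): centre of the mouth of pot_a, level with its rim, 100 mm above its underside.
- stick: plain pine stirring stick, 190 mm long (x), 18 mm wide (y), 10 mm thick (z). Origin at the centre of its underside. It starts lying flat across the rim of pot_a, sticking out on both sides.
- tray: shallow open grey metal tray, fixed to the bench: outside 250 mm long (x), 110 mm wide (y), 22 mm tall, walls and floor 4 mm thick. Origin at the centre of its underside.
- glue: white glue bottle with orange cap, 66 mm across, 170 mm tall; bystander, stays where it is. Origin at the centre of its underside.
- tin: open straight-sided steel tin, 84 mm across, 85 mm tall (not one of the pots); bystander, stays where it is. Origin at the centre of its underside.
- offcut: wooden offcut, 75 x 40 mm, 22 mm tall; bystander, stays where it is. Origin at the centre of its underside.
- rule: folded yellow folding rule, 120 x 26 mm, 18 mm tall; bystander, stays where it is. Origin at the centre of its underside.
Mind the look-alikes: they are no part of the job. There is more than one size of the stick; the one meant has the size given above.

How it is judged:
On the way, in this order (a step that is already met when the one before it is completed fails the run):
1. the stirring stick lies flat in the tray, released, while pot_a still stands (z of stick in the frame of tray between 0 and 0.012 m and x of stick in the frame of tray between -0.07 and 0.07 m and y of stick in the frame of tray between -0.045 and 0.045 m and contact force between stick and the fingers below 0.05 N and linear speed of stick below 0.03 m/s and angular speed of stick below 0.3 rad/s and distance of pot_a from where it was at the start of the episode below 0.05 m and angle between pot_a's own z axis and vertical below 0.06 rad), for 0.2 s.
2. one of the other two pots is fully nested in pot_a (((z of pot_b in the frame of pot_a between 0.036 and 0.045 m and horizontal distance between pot_b and pot_a below 0.006 m and angle between the z axis of pot_b and the z axis of pot_a, either way round below 0.07 rad) or (z of pot_c in the frame of pot_a between 0.036 and 0.045 m and horizontal distance between pot_c and pot_a below 0.006 m and angle between the z axis of pot_c and the z axis of pot_a, either way round below 0.07 rad)) and distance of pot_a from where it was at the start of the episode below 0.05 m and angle between pot_a's own z axis and vertical below 0.06 rad), for 0.2 s.
At the end, for the whole second after the job is handed in: pot_a upright (0.06 rad) within 50 mm of its start; the other two nested on it, either order, each 36 to 45 mm above the one below, within 6 mm sideways and 0.07 rad; stick released flat in the tray (underside under 12 mm up, centre within 70 mm along, 45 mm across); all at rest (all of step 1 and (((z of pot_b in the frame of pot_a between 0.036 and 0.045 m and horizontal distance between pot_b and pot_a below 0.006 m and angle between the z axis of pot_b and the z axis of pot_a, either way round below 0.07 rad) and (z of pot_c in the frame of pot_b between 0.036 and 0.045 m and horizontal distance between pot_c and pot_b below 0.006 m and angle between the z axis of pot_c and the z axis of pot_b, either way round below 0.07 rad)) or ((z of pot_c in the frame of pot_a between 0.036 and 0.045 m and horizontal distance between pot_c and pot_a below 0.006 m and angle between the z axis of pot_c and the z axis of pot_a, either way round below 0.07 rad) and (z of pot_b in the frame of pot_c between 0.036 and 0.045 m and horizontal distance between pot_b and pot_c below 0.006 m and angle between the z axis of pot_b and the z axis of pot_c, either way round below 0.07 rad))) and linear speed of each of pot_a, pot_b, pot_c below 0.03 m/s and angular speed of each of pot_a, pot_b, pot_c below 0.3 rad/s); the robot touches nothing.
It fails at once if a bystander (glue bottle, tin, offcut, folding rule) is moved more than 30 mm (distance of any of glue, tin, offcut, rule from where it was at the start of the episode above 0.03 m).
It fails at once if pot_b is dropped (moves faster than 0.6 m/s with the fingers off it: a fall of about 20 mm) (linear speed of pot_b above 0.6 m/s and contact force between pot_b and the fingers below 0.05 N).
It fails at once if pot_c is dropped (moves faster than 0.6 m/s with the fingers off it: a fall of about 20 mm) (linear speed of pot_c above 0.6 m/s and contact force between pot_c and the fingers below 0.05 N).
It also fails if it takes over 70 s, if anything falls off the work surface, if the arm or the gripper's body presses on something with over 40 N, if the wrist force passes 120 N, or if a joint passes its speed limit or range.

### The arm

A 7-joint arm with a two-finger parallel gripper is mounted at the origin on the work surface. World frame = base frame: x ahead of the robot, y to its left, z up, the work surface at z = 0. Lengths are in m, angles in rad, forces in N, time in s.
With the tool pointing down it reaches from about 0.4 to 0.85 m from the base axis. Payload 10.4 kg.
Tool frame: the origin (TCP) lies on the mounting face of the last link; the fingertips stand 173 mm ahead of it and the grasp point (between the pads) lies 155 mm ahead of it (manip.tip_extent is the distance from the TCP to the fingertips, in m); z points along the fingers, y is the line along which they close (so a half turn about z gives the same grasp; the last joint's range is limited). The gripper opens to 85 mm and grips with 20 to 120 N. Pads are 22 mm wide; open, the fingers measure 114 mm over their backs; the gripper's body (76 mm by 85 mm) begins 54 mm behind the grasp point. The pads swing forward as they close: fully open they stand 13 mm farther back than shut.
Start: joints at [-1.221, 0.332, -0.065, 1.46, 0.022, 1.35, -0.088], TCP at [0.228, 0.582, 0.405] pointing down, gripper open.
Joint ranges: [-2.6, 2.6], [-0.5, 2.12], [-1.47, 1.34], [0.16, 2.42], [-1.27, 4.41], [0.06, 2.06], [-2.6, 2.6]. Speed limits (rad/s): [2.22, 2.22, 2.79, 2.79, 3.14, 3.14, 3.14].

### API

Orientations are given as a unit quaternion [x, y, z, w].
In Python, from workcell import manip gives the robot as it stands.
- The arm moves only by the tool move_arm, never from a script. Its argument "plan" is one flat list of numbers, 7 for each row, row after row: the turn, a rotation vector about the tool's x, y, z in rad, then the shift along the tool's x, y, z in m, then the finger opening in m, from 0 to 0.0854. In form: [ax, ay, az, dx, dy, dz, gripper, ax, ay, az, dx, dy, dz, gripper, ...]. A call has 1 to 12 rows; each row is the pose to reach, as a shift and turn from the pose commanded when the call began, along the tool's axes at that moment; what a row does not reach only later rows make up. A row lasts 1/8 s, in which the tool goes at most 62.5 mm and 10.7 degrees, less where a joint would pass 70% of its speed; a pose out of reach is approached as far as the arm can. A call with a gripper value outside its range is refused whole. The fingers move at their own pace and stop on an object; "squeeze" is the grip in N (left out, the last holds). Time passes only in rows, so rows that repeat a pose let the fingers close. It gives the time, the measured TCP pose, the force, the opening and the grip force at its end, in the units of the state.
- manip.get_obs(): the state, without advancing time (a new reading comes with each control period).
- manip.camera(name): name is "scene" or "side" or "wrist"; returns a dict with "color" (480x640x3 uint8, red, green, blue), "fx", "fy", "cx", "cy" (pixels), "cam_to_world" (4x4, takes a point from camera to world coordinates); the wrist camera has in their place "mount" (4x4, takes a point from camera to tool coordinates, whose origin is the TCP and whose axes are the flange's). Camera axes: x right, y down, z forward; pixel columns grow to the right and rows downward; lengths in m; the calibration is good to about 2 mm. A picture is of the moment at which its call begins: read the wrist's pose just before it. There is no depth.
- manip.hand_in(): hands the job in; it is judged then, once.
Trained networks look in a picture, given as the dict that the camera call returned (one of the last four; its "shot" number tells which), for a name from the list of things; names that differ only in an ending like _2 or _b are one class to them, and where a whole thing is asked for, a point or a joint stands for the part that bears it (a point fixed in the world has none). Each returns a list of dicts, best first, with "conf" (0 to 1); they miss things now and then, are a little off and sometimes report something else, mostly with a low value. They report only what shows in the picture. A call takes as long as a camera call. They do not tell look-alikes from the thing itself.
- manip.look_for(picture, label): "position" ([x, y, z] in m, in the coordinates of the camera as it stood for that picture, good to about 4 mm: the middle of the surface that is visible of it).
- manip.silhouettes(picture, label): "pixels" (480x640 bool, what is visible of it).
- manip.tip_of(picture, label): "position" ([x, y, z] in m, in the coordinates of the camera as it stood for that picture, good to about 4 mm: a listed point, or the origin of a listed thing).
The state is a dict: "clock": time; "joint_pos": joint angles; "joint_velocities": joint speeds; "tau": joint torques, N m; "position": TCP position; "ee_rot": TCP orientation; "ft_force": force on the tool from outside, world axes, zero at the start; "torque": the same for the moment, N m; "grip_width": opening from 0.0 (shut) to 1.0 (fully open); "grasp_force": force on a finger pad.
Only numpy, scipy, OpenCV 4.12 (cv2) and the standard library are available. Lean on these libraries where they do the work, as an engineer would, in place of code of your own. Each camera call takes 0.05 s, during which the arm holds its last target. There are 200 camera calls.

## Working session

There is one attempt and no reset: what is moved stays moved. The work goes in short steps, Python scripts to look and compute and a tool call to move; the robot and the scene stay as the last step left them, time stands still between calls to the robot, and variables do not carry over. Pictures are saved under pics/ and viewed, at most 10 in all, crops included, and the job is handed in when it is done.

Besides the shell and the picture viewer there is one more tool, called after "Request:" as name(argument=value, ...), one argument or row to a line, values as JSON. move_arm: Moves the arm, as the interface text tells. Its arguments: {"type":"object","properties":{"plan":{"type":"array","items":{"type":"number"}},"squeeze":{"type":"number"}},"required":["plan"]}

```bash
mkdir -p pics; cat > h.py <<'E'
import numpy as np, cv2
from workcell import manip
from scipy.spatial.transform import Rotation as R
def T():
    o=manip.get_obs(); M=np.eye(4); M[:3,:3]=R.from_quat(o["ee_rot"]).as_matrix(); M[:3,3]=o["position"]; return M
def shot(n):
    t=T(); p=manip.camera(n); p["M"]=np.array(p["cam_to_world"]) if n!="wrist" else t@np.array(p["mount"]); return p
def save(p,f,crop=None,s=1):
    c=p["color"][:,:,::-1]
    if crop: c=c[crop[1]:crop[3],crop[0]:crop[2]]
    cv2.imwrite("pics/"+f,cv2.resize(c,None,fx=s,fy=s))
def w(p,x): return (p["M"]@np.r_[x,1])[:3]
def proj(p,x):
    c=np.linalg.inv(p["M"])@np.r_[x,1]; return np.array([p["fx"]*c[0]/c[2]+p["cx"],p["fy"]*c[1]/c[2]+p["cy"]])
def ray(p,u,v,z):
    d=p["M"][:3,:3]@np.array([(u-p["cx"])/p["fx"],(v-p["cy"])/p["fy"],1]); o=p["M"][:3,3]; return o+d*(z-o[2])/d[2]
E
python3 - <<'E'
from h import *
for n in("scene","side"):
    p=shot(n); save(p,n+".png")
    print(n,p["M"][:3,3].round(2))
    for l in("pot_a","stick","tray","tin","glue","offcut","rule"):
        for f in (manip.look_for,manip.tip_of):
            for d in f(p,l):
                x=w(p,d["position"]); print(f.__name__,l,round(d["conf"],2),x.round(3),proj(p,x).round())
print(manip.get_obs()["ee_rot"],T().round(3))
E
```

```text
scene [ 1.22 -0.63  0.84]
call pot_a 0.68 [0.445 0.016 0.076] [342. 232.]
call pot_a 0.58 [ 0.486 -0.29   0.078] [228. 307.]
call pot_a 0.79 [0.432 0.025 0.001] [341. 255.]
call pot_a 0.72 [ 0.469  0.216 -0.001] [414. 230.]
call pot_a 0.6 [ 0.479 -0.287  0.004] [232. 332.]
call stick 0.88 [ 0.349 -0.372  0.008] [160. 313.]
call stick 0.79 [ 0.487 -0.287  0.112] [228. 292.]
call stick 0.69 [ 0.531 -0.428  0.01 ] [178. 385.]
call stick 0.79 [ 0.474 -0.278  0.103] [229. 290.]
call stick 0.72 [ 0.342 -0.363 -0.   ] [164. 313.]
call stick 0.69 [ 0.529 -0.429  0.   ] [178. 387.]
call tray 0.82 [0.625 0.02  0.01 ] [401. 299.]
call tray 0.85 [0.617 0.016 0.001] [396. 301.]
call tray 0.22 [ 0.469  0.216 -0.004] [413. 231.]
call tray 0.17 [0.461 0.134 0.003] [386. 241.]
call tin 0.91 [0.629 0.291 0.056] [492. 229.]
call tin 0.96 [0.621 0.307 0.001] [490. 245.]
call glue 0.7 [ 0.677 -0.298  0.098] [285. 364.]
call glue 0.92 [ 0.66  -0.286 -0.   ] [288. 392.]
call offcut 0.81 [0.468 0.126 0.026] [386. 236.]
call offcut 0.58 [0.461 0.135 0.006] [386. 240.]
call rule 0.7 [ 0.444 -0.147  0.022] [28
[... 705 characters left out ...]
019 0.006] [351. 252.]
call tray 0.68 [0.625 0.014 0.006] [355. 252.]
call tin 0.72 [0.613 0.281 0.057] [308. 185.]
call tin 0.67 [0.62  0.31  0.002] [306. 198.]
call glue 0.62 [ 0.643 -0.309  0.09 ] [438. 302.]
call glue 0.75 [ 0.659 -0.286 -0.001] [434. 328.]
call offcut 0.6 [0.427 0.14  0.015] [258. 240.]
call offcut 0.42 [0.615 0.017 0.01 ] [351. 251.]
call offcut 0.23 [ 0.475 -0.285  0.103] [354. 311.]
call rule 0.87 [ 0.414 -0.145  0.019] [296. 310.]
call rule 0.8 [ 0.435 -0.14   0.001] [305. 312.]
[ 1.85335150e-01  9.82675369e-01  1.81486103e-05 -9.30142538e-06] [[-0.931  0.364 -0.     0.228]
 [ 0.364  0.931  0.     0.582]
 [ 0.     0.    -1.     0.405]
 [ 0.     0.     0.     1.   ]]
```

View pics/scene.png

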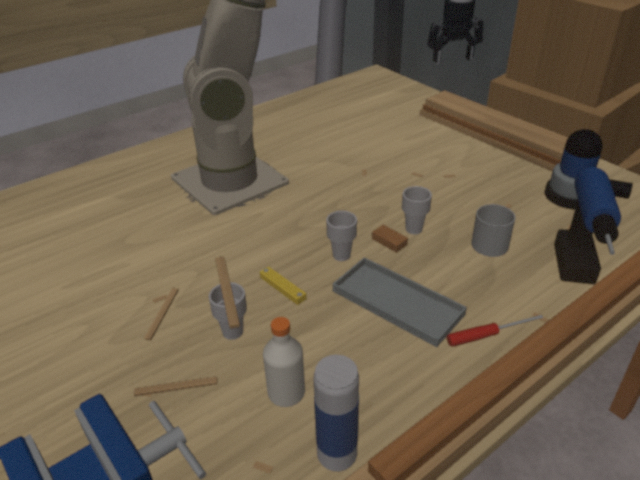

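View pics/side.png

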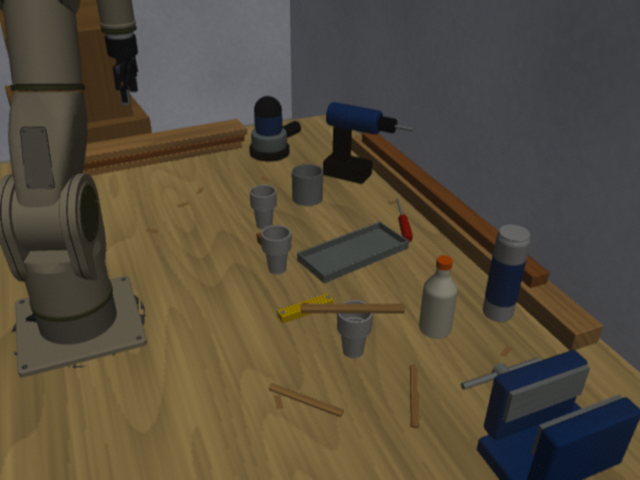

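Scene picture: the candidates for the stick are the one across the near pot (228,292), a bench stick at (160,313) and another at (178,385). The pots are at (228,310) with the stick, (341,235) and (416,208); the tin at (493,230) is not a pot. I choose the stick at (228,292), across pot_a.

```bash
python3 - <<'E'
from h import *
for n in("scene","side"):
    p=shot(n)
    if n=="scene": save(p,"crop.png",(140,220,300,360),4)
    for l,z in(("stick",.11),("tray",.022)):
        for d in manip.silhouettes(p,l)[:3]:
            ys,xs=np.nonzero(d["pixels"])
            if len(xs)<20: continue
            P=np.array([ray(p,u,v,z)[:2] for u,v in zip(xs,ys)],np.float32)
            r=cv2.minAreaRect(P); b=cv2.boxPoints(r)
            e=sorted([(b[1]-b[0]),(b[2]-b[1])],key=np.linalg.norm)
            print(n,l,xs.mean().round(),ys.mean().round(),np.round(r[0],3),"len",[np.linalg.norm(q).round(3) for q in e],"ang",np.degrees(np.arctan2(e[1][1],e[1][0])).round(1))
    for k in range(3): pass
E
```

```text
scene stick 227.0 292.0 [ 0.477 -0.284] len [np.float32(0.02), np.float32(0.199)] ang -22.9
scene stick 161.0 315.0 [ 0.456 -0.401] len [np.float32(0.018), np.float32(0.129)] ang -48.3
scene stick 176.0 386.0 [ 0.614 -0.457] len [np.float32(0.016), np.float32(0.122)] ang 61.3
scene tray 400.0 301.0 [0.627 0.008] len [np.float32(0.13), np.float32(0.259)] ang 12.0
scene tray 389.0 238.0 [0.474 0.13 ] len [np.float32(0.062), np.float32(0.091)] ang 6.9
side stick 354.0 308.0 [ 0.472 -0.286] len [np.float32(0.032), np.float32(0.19)] ang -22.6
side stick 352.0 252.0 [ 0.556 -0.114] len [np.float32(0.118), np.float32(0.237)] ang 11.9
side stick 307.0 400.0 [ 0.31  -0.456] len [np.float32(0.017), np.float32(0.126)] ang -49.1
side tray 352.0 252.0 [0.616 0.003] len [np.float32(0.137), np.float32(0.271)] ang 12.5
```

View pics/crop.png

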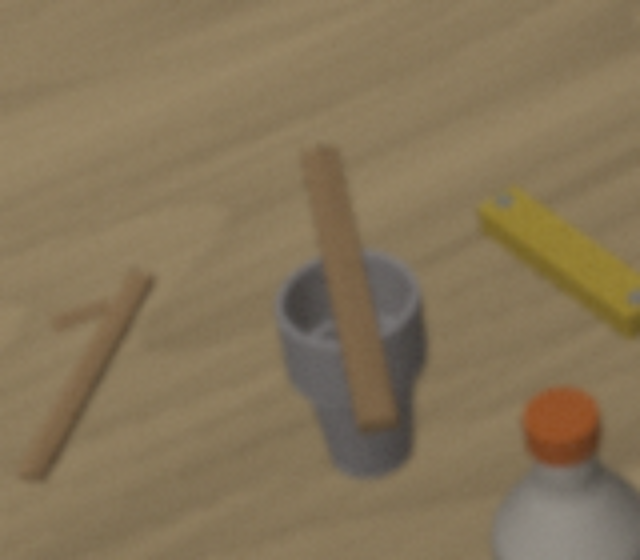

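The crop shows the long stick across pot_a, from (320,150) to (378,425). The bench stick on the left is visibly shorter and thinner, so the choice stands. Next I move to a hover over the two empty pots and look from there.

```bash
cat >> h.py <<'E'
def go(x,y,z,ang=None):
    "row for TCP world target; ang=world angle (deg) of tool y axis; tool kept vertical"
    M=T(); d=M[:3,:3].T@(np.array([x,y,z])-M[:3,3])
    r=np.zeros(3)
    if ang is not None:
        a=np.radians(ang); yv=np.array([np.cos(a),np.sin(a),0]); zv=np.array([0,0,-1.]); G=np.c_[np.cross(yv,zv),yv,zv]
        r=R.from_matrix(M[:3,:3].T@G).as_rotvec()
    print([*r.round(3).tolist(),*d.round(4).tolist()])
def st():
    o=manip.get_obs(); print("t",o["clock"],o["position"],"F",np.round(o["ft_force"],1),"grip",o["grip_width"]*.0854,o["grasp_force"])
E
python3 -c "
from h import *
st();go(.42,.12,.405,67.3)"
```

```text
t 1.8 [0.22762867 0.58206252 0.40474224] F [-0.3 -0.6 -0.1] grip 0.08544567471444679 0.0
[0.0, 0.0, 0.023, -0.3474, -0.3603, -0.0003]
```

Request:
move_arm(
  plan=[0,0,0.023,-0.347,-0.36,0,0.05,0,0,0.023,-0.347,-0.36,0,0.05,0,0,0.023,-0.347,-0.36,0,0.05,0,0,0.023,-0.347,-0.36,0,0.05,0,0,0.023,-0.347,-0.36,0,0.05,0,0,0.023,-0.347,-0.36,0,0.05,0,0,0.023,-0.347,-0.36,0,0.05,0,0,0.023,-0.347,-0.36,0,0.03,0,0,0.023,-0.347,-0.36,0,0.03,0,0,0.023,-0.347,-0.36,0,0.03,0,0,0.023,-0.347,-0.36,0,0.03],
  squeeze=40,
)

```text
clock: 3.18
position: [0.4193, 0.1217, 0.4047]
ee_rot: [0.195, 0.981, 0.0, -0.0]
ft_force: [-0.1, 0.4, 0.1]
grip_width: 0.35
grasp_force: 0.0
```

```bash
python3 - <<'E'
from h import *
st(); p=shot("wrist"); save(p,"w1.png"); print(p["M"].round(3), p["fx"])
for l in("pot_a","pot_a_rim"):
    for d in manip.tip_of(p,l):
        x=w(p,d["position"]); print(l,round(d["conf"],2),x.round(3),proj(p,x).round())
go(.476,-.284,.33,67.3)
E
```

```text
t 3.175 [0.41927378 0.12167382 0.4046594 ] F [-0.1  0.4  0.1] grip 0.02988211191580537 0.0
[[ 0.383  0.88   0.281  0.346]
 [ 0.924 -0.364 -0.117  0.152]
 [-0.001  0.305 -0.952  0.373]
 [ 0.     0.     0.     1.   ]] 375.4314158572787
pot_a 0.88 [ 0.432  0.023 -0.   ] [233. 251.]
pot_a 0.8 [ 0.462  0.219 -0.002] [419. 207.]
pot_a 0.7 [ 0.477 -0.28  -0.   ] [ 20. 377.]
[-0.0, -0.0, 0.002, -0.2078, -0.3525, 0.0747]
```

View pics/w1.png

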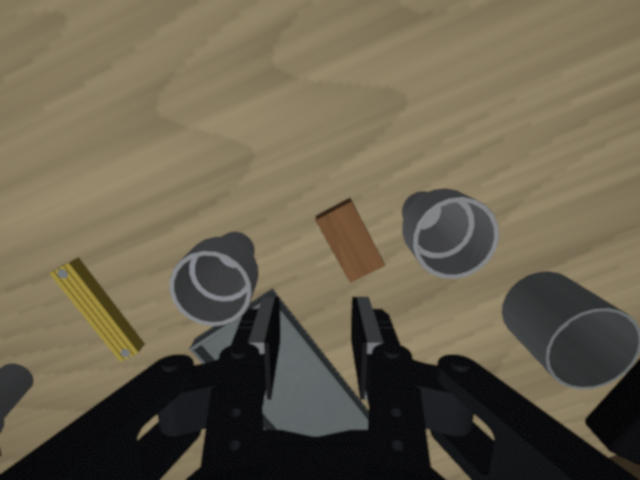

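The wrist view shows the pot_b rim centred at about (211,286) and the pot_c rim at about (456,237). The offcut is between them at (350,240), the tray below and the tin at (593,347).

Request:
move_arm(
  plan=[0,0,0,-0.208,-0.352,0.0,0.03,0,0,0,-0.208,-0.352,0.0,0.03,0,0,0,-0.208,-0.352,0.0,0.03,0,0,0,-0.208,-0.352,0.0,0.03,0,0,0,-0.208,-0.352,0.0,0.03,0,0,0,-0.208,-0.352,0.0,0.03,0,0,0,-0.208,-0.352,0.06,0.03,0,0,0,-0.208,-0.352,0.06,0.03,0,0,0,-0.208,-0.352,0.06,0.03,0,0,0,-0.208,-0.352,0.06,0.03],
)

```text
clock: 4.58
position: [0.4766, -0.2836, 0.3462]
ee_rot: [0.196, 0.981, 0.0, 0.001]
ft_force: [-0.2, 0.2, 0.9]
grip_width: 0.353
grasp_force: 0.0
```

```bash
python3 - <<'E'
from h import *
st(); p=shot("wrist"); save(p,"w2.png")
for l in("stick","pot_a"):
    for d in manip.tip_of(p,l):
        x=w(p,d["position"]); print(l,round(d["conf"],2),x.round(3),proj(p,x).round())
for d in manip.silhouettes(p,"stick")[:2]:
    ys,xs=np.nonzero(d["pixels"])
    P=np.array([ray(p,u,v,.11)[:2] for u,v in zip(xs,ys)],np.float32)
    r=cv2.minAreaRect(P); b=cv2.boxPoints(r); e=sorted([b[1]-b[0],b[2]-b[1]],key=np.linalg.norm)
    print(xs.mean(),ys.mean(),r,np.degrees(np.arctan2(e[1][1],e[1][0])))
go(.476,-.284,.276,67.3)
E
```

```text
t 4.575 [ 0.47663015 -0.28357079  0.3462136 ] F [-0.2  0.2  0.9] grip 0.030182467655253228 0.0
stick 0.95 [ 0.343 -0.367  0.001] [151. 105.]
stick 0.92 [ 0.471 -0.279  0.097] [318. 246.]
stick 0.77 [ 0.527 -0.433 -0.003] [191. 323.]
pot_a 0.95 [ 0.475 -0.285 -0.003] [312. 216.]
315.5213499331207 224.9550365263916 ((0.47055283188819885, -0.2804858088493347), (0.017780452966690063, 0.18744473159313202), 66.87867736816406) -23.121313
153.51031894934334 97.40123291342803 ((0.363925039768219, -0.3274531364440918), (0.010350692085921764, 0.09387034177780151), 41.37888717651367) -48.621124
[0.001, 0.002, 0.002, 0.0003, -0.0002, 0.0696]
```

View pics/w2.png

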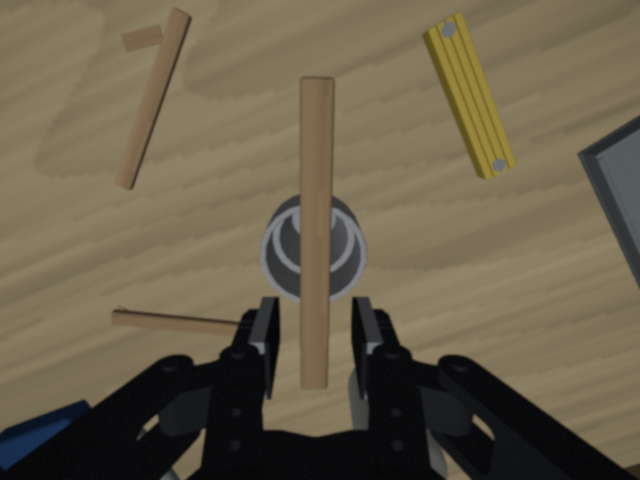

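The stick is centred between the fingers, from (317,80) to (315,388), over the pot rim centred at about (313,248). I go down and close.

Request:
move_arm(
  plan=[0,0,0,0.003,0,0.05,0.03,0,0,0,0.003,0,0.065,0.03,0,0,0,0.003,0,0.073,0.03,0,0,0,0.003,0,0.073,0.015,0,0,0,0.003,0,0.073,0.01,0,0,0,0.003,0,0.073,0.01,0,0,0,0.003,0,0.073,0.01],
  squeeze=30,
)

```text
clock: 5.65
position: [0.4732, -0.2834, 0.272]
ee_rot: [0.197, 0.98, 0.0, 0.0]
ft_force: [-0.6, -0.2, 0.7]
grip_width: 0.2
grasp_force: 32.4
```

```bash
python3 -c "
from h import *
go(.62,.015,.272,102.2)"
```

```text
[0.0, 0.001, -0.609, -0.0204, 0.332, 0.0001]
```

Request:
move_arm(
  plan=[0,0,0,0,0,-0.03,0.01,0,0,0,0,0,-0.06,0.01,0,0,0,0,0,-0.09,0.01],
)

```text
clock: 6.02
position: [0.473, -0.2834, 0.3628]
ee_rot: [0.197, 0.98, 0.0, 0.0]
ft_force: [0.1, 0.1, -0.2]
grip_width: 0.195
grasp_force: 32.4
```

```bash
python3 - <<'E'
from h import *
st(); go(.62,.015,.36,102.2)
p=shot("wrist"); save(p,"w3.png")
for l in("stick","tray","pot_a"):
    for d in manip.tip_of(p,l):
        x=w(p,d["position"]); print(l,round(d["conf"],2),x.round(3),proj(p,x).round())
E
```

```text
t 6.025 [ 0.4730056  -0.28343964  0.3627663 ] F [ 0.1  0.1 -0.2] grip 0.016611089684406912 32.36220359802246
[0.0, 0.0, -0.609, -0.0205, 0.332, 0.0028]
stick 0.79 [ 0.468 -0.281  0.188] [315. 305.]
stick 0.76 [ 0.524 -0.43  -0.002] [199. 315.]
stick 0.75 [ 0.342 -0.368  0.002] [160. 111.]
```

Request:
move_arm(
  plan=[0,0,-0.18,-0.02,0.332,0,0.01,0,0,-0.36,-0.02,0.332,0,0.01,0,0,-0.54,-0.02,0.332,0,0.01,0,0,-0.609,-0.02,0.332,0,0.01,0,0,-0.609,-0.02,0.332,0,0.01,0,0,-0.609,-0.02,0.332,0,0.01,0,0,-0.609,-0.02,0.332,0,0.01,0,0,-0.609,-0.02,0.332,0,0.01,0,0,-0.609,-0.02,0.332,0,0.01],
)

```text
clock: 7.35
position: [0.6191, 0.0132, 0.3618]
ee_rot: [-0.105, 0.994, -0.0, 0.0]
ft_force: [0.0, -0.6, -0.4]
grip_width: 0.198
grasp_force: 32.4
```

```bash
python3 - <<'E'
from h import *
st(); go(.62,.015,.176,102.2)
p=shot("wrist"); save(p,"w4.png")
for l in("stick","tray"):
    for d in manip.tip_of(p,l):
        x=w(p,d["position"]); print(l,round(d["conf"],2),x.round(3),proj(p,x).round())
E
```

```text
t 7.35 [0.61912797 0.01318896 0.36182654] F [ 0.  -0.6 -0.4] grip 0.016944799404709075 32.36739456653595
[-0.0, 0.0, -0.003, -0.0012, 0.0016, 0.1858]
stick 0.83 [0.614 0.015 0.184] [319. 303.]
```

View pics/w4.png

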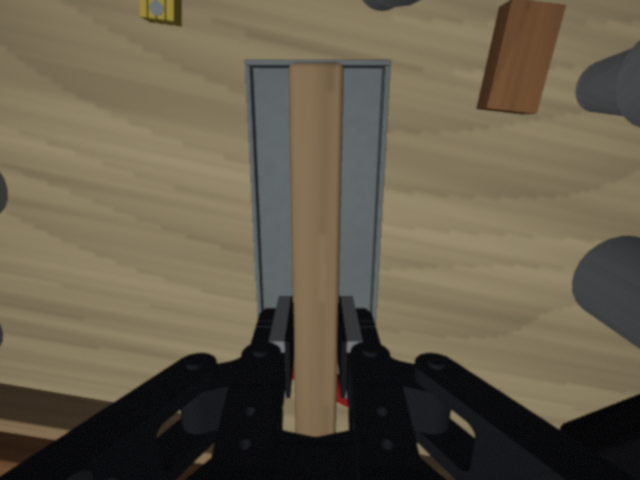

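The stick (centre column 317) is aligned with the tray (columns 247–389). I lower it, release, and rise.

Request:
move_arm(
  plan=[0,0,0,0,0.001,0.06,0.01,0,0,0,0,0.001,0.12,0.01,0,0,0,0,0.001,0.16,0.01,0,0,0,0,0.001,0.18,0.01,0,0,0,0,0.001,0.185,0.01,0,0,0,0,0.001,0.185,0.01,0,0,0,0,0.001,0.185,0.035,0,0,0,0,0.001,0.185,0.035,0,0,0,0,0.001,0.17,0.035,0,0,0,0,0.001,0.12,0.035,0,0,0,0,0.001,0.06,0.085,0,0,0,0,0.001,0,0.085],
)

```text
clock: 9.0
position: [0.619, 0.0159, 0.3648]
ee_rot: [-0.106, 0.994, 0.0, 0.0]
ft_force: [-0.0, 1.4, 0.9]
grip_width: 0.817
grasp_force: 0.0
```

```bash
python3 - <<'E'
from h import *
st()
for n in("scene","side"):
  p=shot(n); save(p,n+"2.png")
  for l in("stick","tray","pot_a","tin"):
    for d in manip.tip_of(p,l):
        x=w(p,d["position"]); print(n,l,round(d["conf"],2),x.round(3),proj(p,x).round())
go(.432,.023,.362,102.2)
E
```

```text
t 9.0 [0.61902082 0.01593753 0.36476928] F [-0.   1.4  0.9] grip 0.06978355547595268 0.0
scene stick 0.95 [ 0.528 -0.43   0.001] [177. 388.]
scene stick 0.64 [0.622 0.018 0.007] [399. 300.]
scene stick 0.6 [ 0.34  -0.366  0.001] [162. 312.]
scene stick 0.29 [0.621 0.31  0.001] [491. 244.]
scene tray 0.94 [0.619 0.014 0.005] [397. 300.]
scene tray 0.36 [0.619 0.017 0.004] [398. 300.]
scene tray 0.26 [0.433 0.026 0.002] [342. 255.]
scene pot_a 0.91 [ 0.476 -0.287  0.002] [231. 332.]
scene pot_a 0.66 [ 0.466  0.219 -0.001] [414. 229.]
scene pot_a 0.64 [0.433 0.024 0.002] [341. 255.]
scene tin 0.65 [0.622 0.309 0.001] [491. 245.]
side stick 0.69 [0.621 0.016 0.003] [353. 253.]
side stick 0.65 [ 0.528 -0.433  0.003] [415. 396.]
side stick 0.58 [ 0.436 -0.138  0.004] [305. 311.]
side stick 0.57 [ 0.342 -0.366  0.004] [304. 400.]
side tray 0.68 [0.621 0.015 0.005] [353. 253.]
side tray 0.59 [0.431 0.028 0.   ] [276. 269.]
side pot_a 0.73 [0.435 0.025 0.001] [278. 269.]
side pot_a 0.72 [0.469 0.217 0.003] [265. 225.]
side pot_a 0.59 [ 0.479 -0.284  0.   ] [354. 351.]
side tin 0.68 [0.62  0.312 0.003] [306. 197.]
side tin 0.62 [0.621 0.014 0.005] [354. 253.]
[-0.0, -0.002, 0.0, 0.1815, 0.0462, -0.001]
```

View pics/side2.png

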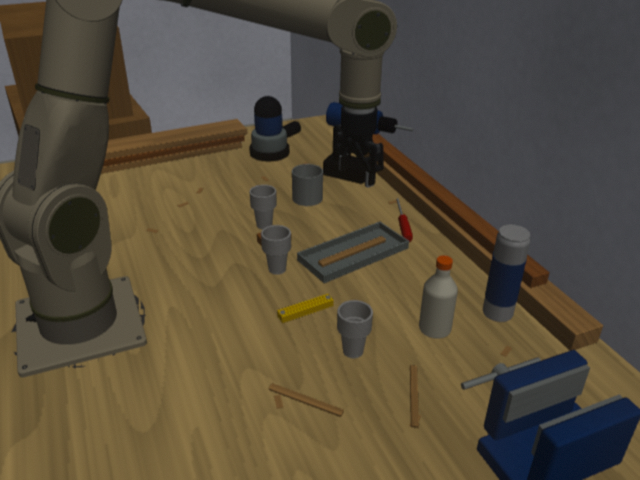

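Picture side2: the stick lies in the tray (353,252), and all three pots stand, at (354,330), (277,250) and (263,205). Next I hover over pot_b and fit its outline.

Request:
move_arm(
  plan=[0,0,0,0.182,0.046,0.01,0.085,0,0,0,0.182,0.046,0.01,0.085,0,0,0,0.182,0.046,0.01,0.085,0,0,0,0.182,0.046,0.01,0.085,0,0,0,0.182,0.046,0.01,0.085,0,0,0,0.182,0.046,0.01,0.085],
)

```text
clock: 10.25
position: [0.4328, 0.0227, 0.3518]
ee_rot: [-0.106, 0.994, -0.001, 0.0]
ft_force: [0.6, 0.0, -0.8]
grip_width: 0.996
grasp_force: 0.0
```

```bash
cat >> h.py <<'E'
from scipy.optimize import minimize
def mask(p,xy,z0=0):
    a=np.linspace(0,2*np.pi,60); m=np.zeros((480,640),np.uint8)
    for rs in (((.033,.1),(.033,.06)),((.0265,.06),(.02,0))):
        P=np.array([proj(p,[xy[0]+r*np.cos(t),xy[1]+r*np.sin(t),z+z0]) for r,z in rs for t in a],np.float32)
        cv2.fillConvexPoly(m,cv2.convexHull((P*16).round().astype(np.int32)),1,shift=4)
    return m>0
def fit(p,x0,z0=0,label="pot_b"):
    best=None
    for d in manip.silhouettes(p,label):
        s=d["pixels"]
        if (s&mask(p,x0,z0)).sum()>.5*s.sum(): best=s;break
    if best is None: return print("none")
    f=lambda q: 1-(best&mask(p,q,z0)).sum()/(best|mask(p,q,z0)).sum()
    x0=np.array(x0[:2]); r=minimize(f,x0,method="Nelder-Mead",options=dict(initial_simplex=[x0,x0+[.006,0],x0+[0,.006]],xatol=1e-4,fatol=1e-4))
    print("fit",r.x.round(4),"iou",round(1-r.fun,3)); return r.x
E
python3 - <<'E'
from h import *
st(); p=shot("wrist"); save(p,"w5.png")
x=fit(p,[.433,.0245])
for n in("scene","side"):
    p=shot(n); fit(p,[.433,.0245]);fit(p,[.4665,.218]);fit(p,[.477,-.285])
go(.433,.0245,.235,102.2)
E
```

```text
t 10.25 [0.43280836 0.02268679 0.35179677] F [ 0.6  0.  -0.8] grip 0.08504353663955107 0.0
fit [0.4311 0.0268] iou 0.947
fit [0.4298 0.0264] iou 0.954
fit [0.4637 0.2202] iou 0.9
fit [ 0.4753 -0.2851] iou 0.97
fit [0.4329 0.0284] iou 0.938
none
fit [ 0.4773 -0.2837] iou 0.932
[-0.0, -0.0, 0.0, -0.0016, 0.0016, 0.1166]
```

Request:
move_arm(
  plan=[0,0,0,-0.001,0.003,0.04,0.085,0,0,0,-0.001,0.003,0.08,0.085,0,0,0,-0.001,0.003,0.117,0.085,0,0,0,-0.001,0.003,0.117,0.085,0,0,0,-0.001,0.003,0.117,0.06,0,0,0,-0.001,0.003,0.117,0.055,0,0,0,-0.001,0.003,0.117,0.05,0,0,0,-0.001,0.003,0.117,0.05],
  squeeze=40,
)

```text
clock: 11.75
position: [0.433, 0.0258, 0.2364]
ee_rot: [-0.106, 0.994, 0.001, 0.002]
ft_force: [-0.4, -0.6, 9.0]
grip_width: 0.75
grasp_force: 45.4
```

```bash
python3 -c "
from h import *
st();p=shot('wrist');fit(p,[.432,.026])"
```

```text
t 11.75 [0.43303558 0.02580475 0.23640248] F [-0.4 -0.6  9. ] grip 0.0640440088291841 45.36007974296808
fit [0.4314 0.0266] iou 0.933
```

Request:
move_arm(
  plan=[0,0,0,0,0,-0.02,0.05,0,0,0,0,0,-0.06,0.05,0,0,0,0,0,-0.1,0.05,0,0,0,0,0,-0.13,0.05,0,0,0,0,0,-0.13,0.05],
)

```text
clock: 12.48
position: [0.4326, 0.0257, 0.3673]
ee_rot: [-0.106, 0.994, 0.001, 0.002]
ft_force: [0.5, -0.5, -2.0]
grip_width: 0.75
grasp_force: 45.4
```

```bash
python3 -c "
from h import *
st();go(.4775,-.285,.367,102.2)
p=shot('wrist')
for z in (.125,.13,.135): fit(p,[.432,.026],z)
"
```

```text
t 12.475 [0.43261652 0.02567056 0.36725113] F [ 0.5 -0.5 -2. ] grip 0.06406306298061383 45.41168835014105
[0.002, 0.005, 0.0, 0.0219, -0.3131, -0.0004]
fit [0.4328 0.0271] iou 0.96
fit [0.4311 0.0268] iou 0.941
fit [0.4301 0.0265] iou 0.871
```

Request:
move_arm(
  plan=[0,0,0,0.022,-0.313,0,0.05,0,0,0,0.022,-0.313,0,0.05,0,0,0,0.022,-0.313,0,0.05,0,0,0,0.022,-0.313,0,0.05,0,0,0,0.022,-0.313,0,0.05,0,0,0,0.022,-0.313,0,0.05,0,0,0,0.022,-0.313,0,0.05,0,0,0,0.022,-0.313,0,0.05,0,0,0,0.022,-0.313,0,0.05],
)

```text
clock: 13.8
position: [0.4771, -0.2835, 0.3648]
ee_rot: [-0.108, 0.994, 0.001, 0.001]
ft_force: [-0.3, 0.4, -2.4]
grip_width: 0.755
grasp_force: 45.8
```

```bash
python3 - <<'E'
from h import *
st();go(.4775,-.285,.367,102.2)
for n in ("scene","side"):
    p=shot(n); print(n)
    for z in(.126,.13,.134): fit(p,[.476,-.2845],z)
    fit(p,[.4763,-.2845])
    save(p,n+"3.png",(150,180,310,340) if n=="scene" else (270,230,430,390),3)
E
python3 -c "
import cv2,numpy as np
cv2.imwrite('pics/c3.png',np.hstack([cv2.imread('pics/%s3.png'%n)[:,:400] for n in('scene','side')]))"
```

```text
t 13.8 [ 0.47713839 -0.2834898   0.36481886] F [-0.3  0.4 -2.4] grip 0.06445277908980365 45.789939276874065
[0.001, 0.001, 0.003, -0.0, -0.0016, -0.0022]
scene
fit [ 0.4737 -0.2817] iou 0.808
fit [ 0.4796 -0.2856] iou 0.794
fit [ 0.4823 -0.2862] iou 0.791
fit [ 0.4755 -0.285 ] iou 0.892
side
fit [ 0.4772 -0.2831] iou 0.774
fit [ 0.4745 -0.2885] iou 0.768
fit [ 0.4737 -0.2905] iou 0.76
fit [ 0.4793 -0.2813] iou 0.894
```

View pics/c3.png

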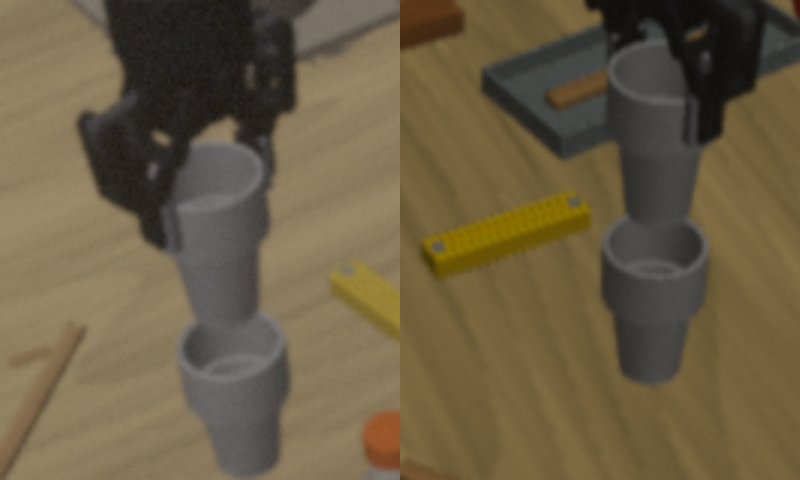

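The crop shows the held pot above pot_a: left panel foot at (222,320) over a mouth centred at about (233,345), right panel (655,215) over (655,250). This looks concentric. I lower in stages and watch the force.

Request:
move_arm(
  plan=[0,0,0,0,-0.0015,0.02,0.05,0,0,0,0,-0.0015,0.035,0.05,0,0,0,0,-0.0015,0.045,0.05,0,0,0,0,-0.0015,0.055,0.05,0,0,0,0,-0.0015,0.06,0.05,0,0,0,0,-0.0015,0.06,0.05],
)

```text
clock: 15.05
position: [0.4771, -0.2863, 0.3045]
ee_rot: [-0.106, 0.994, 0.0, -0.0]
ft_force: [0.3, -0.4, -2.4]
grip_width: 0.755
grasp_force: 45.8
```

```bash
python3 - <<'E'
from h import *
st();go(.4775,-.285,.276,102.2)
for n in ("scene","side"):
    p=shot(n); save(p,n+"4.png",(150,180,310,340) if n=="scene" else (270,230,430,390),3)
E
python3 -c "
import cv2,numpy as np
cv2.imwrite('pics/c4.png',np.hstack([cv2.imread('pics/%s4.png'%n)[:,:400] for n in('scene','side')]))"
```

```text
t 15.05 [ 0.47708883 -0.28627718  0.30447798] F [ 0.3 -0.4 -2.4] grip 0.06443752742093546 45.789838805794716
[0.0, -0.0, 0.0, -0.0007, 0.0012, 0.0285]
```

Request:
move_arm(
  plan=[0,0,0,0,0.001,0.006,0.05,0,0,0,0,0.001,0.012,0.05,0,0,0,0,0.001,0.017,0.05,0,0,0,0,0.001,0.021,0.05,0,0,0,0,0.001,0.024,0.05,0,0,0,0,0.001,0.024,0.05],
)

```text
clock: 15.9
position: [0.4769, -0.2853, 0.2805]
ee_rot: [-0.106, 0.994, 0.0, -0.0]
ft_force: [0.1, 0.6, -1.9]
grip_width: 0.752
grasp_force: 45.8
```

Request:
move_arm(
  plan=[0,0,0,0,0,0.002,0.05,0,0,0,0,0,0.004,0.05,0,0,0,0,0,0.005,0.05,0,0,0,0,0,0.005,0.05],
)

```text
clock: 16.4
position: [0.4772, -0.2853, 0.2765]
ee_rot: [-0.106, 0.994, 0.0, 0.001]
ft_force: [-1.9, 1.8, 8.2]
grip_width: 0.754
grasp_force: 46.7
```

Contact came at the nested height. I release and rise.

Request:
move_arm(
  plan=[0,0,0,0,0,-0.001,0.085,0,0,0,0,0,-0.001,0.085,0,0,0,0,0,-0.001,0.085,0,0,0,0,0,-0.02,0.085,0,0,0,0,0,-0.06,0.085,0,0,0,0,0,-0.12,0.085,0,0,0,0,0,-0.12,0.085],
)

```text
clock: 17.27
position: [0.4773, -0.2867, 0.401]
ee_rot: [-0.106, 0.994, -0.001, 0.004]
ft_force: [-0.3, 0.7, -0.7]
grip_width: 0.997
grasp_force: 0.0
```

```bash
python3 - <<'E'
from h import *
st();go(.465,.219,.395,102.2)
p=shot("wrist"); save(p,"w6.png",None,.6)
for l in ("pot_b",):
  for d in manip.tip_of(p,l): print(l,d["conf"],w(p,d["position"]).round(3))
for n in ("scene","side"):
    p=shot(n); save(p,n+"5.png",(150,180,310,340) if n=="scene" else (270,230,430,390),3)
    for d in manip.tip_of(p,"pot_a"): print(n,d["conf"],w(p,d["position"]).round(3))
E
python3 -c "
import cv2,numpy as np
cv2.imwrite('pics/c5.png',np.hstack([cv2.imread('pics/%s5.png'%n)[:,:400] for n in('scene','side')]))"
```

```text
t 17.275 [ 0.47726339 -0.28666229  0.40103069] F [-0.3  0.7 -0.7] grip 0.08514341493898488 0.0
[-0.004, 0.007, -0.001, -0.0946, 0.4969, 0.0048]
pot_b 0.88 [ 0.477 -0.287  0.036]
scene 0.9 [ 0.466  0.219 -0.005]
scene 0.73 [ 0.477 -0.287  0.   ]
scene 0.55 [ 0.479 -0.286  0.04 ]
side 0.96 [ 0.479 -0.283  0.039]
side 0.91 [0.468 0.216 0.001]
side 0.81 [ 0.476 -0.284  0.001]
```

View pics/c5.png

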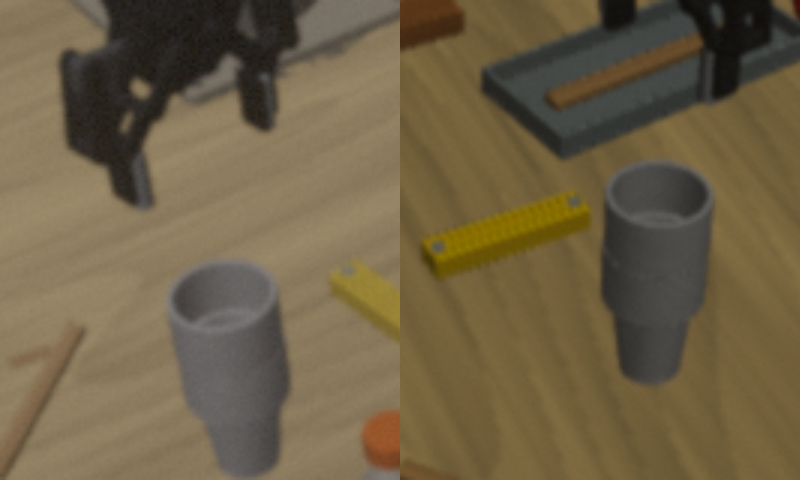

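Pot_b is fully nested and upright in both panels (220,320; 657,245), so I go on to pot_c.

Request:
move_arm(
  plan=[0,0,0,-0.095,0.497,0,0.085,0,0,0,-0.095,0.497,0,0.085,0,0,0,-0.095,0.497,0,0.085,0,0,0,-0.095,0.497,0,0.085,0,0,0,-0.095,0.497,0,0.085,0,0,0,-0.095,0.497,0,0.085,0,0,0,-0.095,0.497,0,0.085,0,0,0,-0.095,0.497,0,0.085,0,0,0,-0.095,0.497,0.045,0.085,0,0,0,-0.095,0.497,0.045,0.085,0,0,0,-0.095,0.497,0.045,0.085],
)

```text
clock: 18.95
position: [0.4651, 0.2195, 0.3516]
ee_rot: [-0.105, 0.994, -0.0, 0.0]
ft_force: [0.1, -0.2, 0.0]
grip_width: 0.997
grasp_force: 0.0
```

```bash
python3 - <<'E'
from h import *
st(); p=shot("wrist"); x=fit(p,[.465,.219])
for d in manip.tip_of(p,"pot_c"): print(d["conf"],w(p,d["position"]).round(3))
if x is not None: go(x[0]+.001,x[1]-.001,.2365,102.2)
p=shot("side"); fit(p,[.465,.219])
E
```

```text
t 18.95 [0.46511886 0.21951431 0.35164995] F [ 0.1 -0.2  0. ] grip 0.08512567508450285 0.0
fit [0.4645 0.2187] iou 0.964
[0.001, 0.002, -0.001, 0.0004, -0.0022, 0.1157]
fit [0.4706 0.22  ] iou 0.853
```

Request:
move_arm(
  plan=[0,0,0,0,-0.001,0.04,0.085,0,0,0,0,-0.001,0.08,0.085,0,0,0,0,-0.001,0.115,0.085,0,0,0,0,-0.001,0.115,0.085,0,0,0,0,-0.001,0.115,0.06,0,0,0,0,-0.001,0.115,0.055,0,0,0,0,-0.001,0.115,0.05,0,0,0,0,-0.001,0.115,0.05],
)

```text
clock: 20.2
position: [0.4658, 0.2196, 0.2378]
ee_rot: [-0.106, 0.994, 0.001, 0.001]
ft_force: [-1.1, -2.7, 7.4]
grip_width: 0.753
grasp_force: 44.2
```

```bash
python3 -c "
from h import *
st();p=shot('wrist');fit(p,[.465,.219])"
```

```text
t 20.2 [0.465751   0.21961706 0.23780478] F [-1.1 -2.7  7.4] grip 0.06428193053890363 44.20988146215677
fit [0.4649 0.2205] iou 0.935
```

Request:
move_arm(
  plan=[0,0,0,0,0,-0.02,0.05,0,0,0,0,0,-0.06,0.05,0,0,0,0,0,-0.12,0.05,0,0,0,0,0,-0.17,0.05,0,0,0,0,0,-0.17,0.05],
)

```text
clock: 20.92
position: [0.4657, 0.2195, 0.4107]
ee_rot: [-0.106, 0.994, 0.003, 0.003]
ft_force: [0.3, 0.0, -2.7]
grip_width: 0.754
grasp_force: 44.8
```

```bash
python3 -c "
from h import *
st();go(.477,-.285,.408,102.2)"
```

```text
t 20.925 [0.46571359 0.21947784 0.41074482] F [ 0.3  0.  -2.7] grip 0.06442356580767597 44.759219102561474
[0.005, 0.008, -0.0, 0.0956, -0.4955, -0.0003]
```

Request:
move_arm(
  plan=[0,0,0,0.096,-0.495,0,0.05,0,0,0,0.096,-0.495,0,0.05,0,0,0,0.096,-0.495,0,0.05,0,0,0,0.096,-0.495,0,0.05,0,0,0,0.096,-0.495,0,0.05,0,0,0,0.096,-0.495,0,0.05,0,0,0,0.096,-0.495,0,0.05,0,0,0,0.096,-0.495,0,0.05,0,0,0,0.096,-0.495,0,0.05,0,0,0,0.096,-0.495,0,0.05,0,0,0,0.096,-0.495,0,0.05],
)

```text
clock: 22.3
position: [0.4762, -0.2829, 0.4056]
ee_rot: [-0.108, 0.994, 0.001, 0.0]
ft_force: [0.0, -0.4, -0.3]
grip_width: 0.751
grasp_force: 44.9
```

```bash
python3 - <<'E'
from h import *
st();go(.477,-.2855,.318,102.2)
for n in ("scene","side"):
    p=shot(n)
    for d in manip.tip_of(p,"pot_a"): print(n,d["conf"],w(p,d["position"]).round(3))
E
```

```text
t 22.3 [ 0.47623631 -0.28291113  0.40560745] F [ 0.  -0.4 -0.3] grip 0.06415358162251854 44.91259725764394
[0.001, 0.001, 0.003, -0.0001, -0.0028, 0.0876]
scene 0.98 [ 0.476 -0.286  0.003]
scene 0.82 [ 0.479 -0.284  0.165]
scene 0.79 [ 0.48  -0.284  0.039]
side 0.82 [ 0.478 -0.286  0.172]
side 0.56 [ 0.478 -0.285  0.003]
side 0.56 [ 0.479 -0.284  0.04 ]
```

Request:
move_arm(
  plan=[0,0,0,0,-0.001,0.02,0.05,0,0,0,0,-0.001,0.035,0.05,0,0,0,0,-0.001,0.045,0.05,0,0,0,0,-0.001,0.055,0.05,0,0,0,0,-0.001,0.06,0.05,0,0,0,0,-0.001,0.06,0.05],
)

```text
clock: 23.25
position: [0.4759, -0.2855, 0.3455]
ee_rot: [-0.106, 0.994, 0.0, -0.0]
ft_force: [-0.1, 0.8, -0.2]
grip_width: 0.755
grasp_force: 45.0
```

Request:
move_arm(
  plan=[0,0,0,-0.0012,0,0.006,0.05,0,0,0,-0.0012,0,0.012,0.05,0,0,0,-0.0012,0,0.017,0.05,0,0,0,-0.0012,0,0.021,0.05,0,0,0,-0.0012,0,0.024,0.05,0,0,0,-0.0012,0,0.024,0.05],
)

```text
clock: 24.0
position: [0.4771, -0.2852, 0.3215]
ee_rot: [-0.106, 0.994, 0.0, -0.0]
ft_force: [-0.2, -0.4, -0.6]
grip_width: 0.755
grasp_force: 44.9
```

Request:
move_arm(
  plan=[0,0,0,0,0,0.002,0.05,0,0,0,0,0,0.004,0.05,0,0,0,0,0,0.0045,0.05,0,0,0,0,0,0.0045,0.05],
)

```text
clock: 24.5
position: [0.4775, -0.2853, 0.3181]
ee_rot: [-0.106, 0.994, 0.0, 0.001]
ft_force: [-1.4, 2.6, 8.9]
grip_width: 0.755
grasp_force: 45.5
```

Contact again came at the right height (about 80 mm). I release and rise.

Request:
move_arm(
  plan=[0,0,0,0,0,-0.001,0.085,0,0,0,0,0,-0.001,0.085,0,0,0,0,0,-0.001,0.085,0,0,0,0,0,-0.02,0.085,0,0,0,0,0,-0.06,0.085,0,0,0,0,0,-0.1,0.085,0,0,0,0,0,-0.1,0.085],
)

```text
clock: 25.38
position: [0.4774, -0.2862, 0.421]
ee_rot: [-0.106, 0.994, -0.001, 0.003]
ft_force: [-0.7, 0.0, -0.3]
grip_width: 0.995
grasp_force: 0.0
```

```bash
python3 - <<'E'
from h import *
st()
for n in ("scene","side"):
    p=shot(n); save(p,n+"6.png",(150,180,310,340) if n=="scene" else (270,230,430,390),3)
    for l in("pot_a","stick"):
      for d in manip.tip_of(p,l): print(n,l,d["conf"],w(p,d["position"]).round(3))
cv2.imwrite('pics/c6.png',np.hstack([cv2.imread('pics/%s6.png'%n)[:,:400] for n in('scene','side')]))
E
```

```text
t 25.375 [ 0.47735534 -0.28615548  0.42098712] F [-0.7  0.  -0.3] grip 0.08499462469563805 0.0
scene pot_a 0.95 [ 0.478 -0.285  0.079]
scene pot_a 0.83 [ 0.481 -0.286  0.042]
scene stick 0.95 [ 0.341 -0.364 -0.   ]
scene stick 0.89 [0.617 0.015 0.009]
scene stick 0.72 [ 0.532 -0.428  0.003]
side pot_a 0.85 [ 0.479 -0.286  0.043]
side pot_a 0.59 [ 0.475 -0.282  0.003]
side stick 0.84 [ 0.342 -0.364  0.002]
side stick 0.76 [0.621 0.016 0.006]
side stick 0.75 [ 0.526 -0.433  0.003]
```

View pics/c6.png

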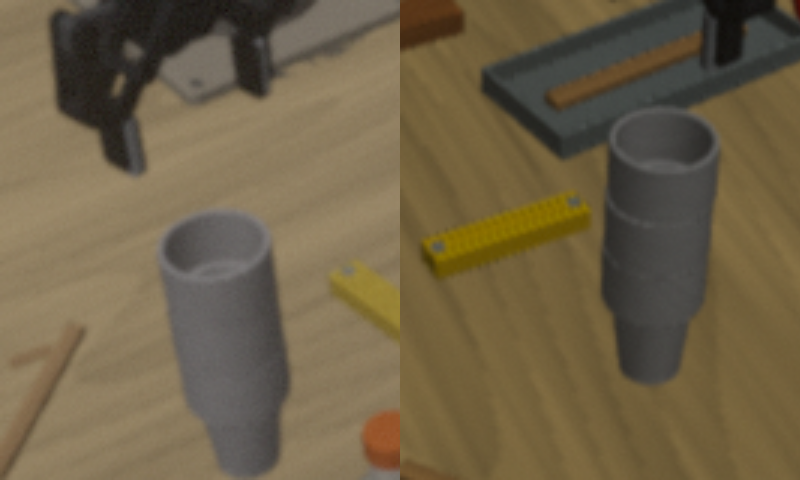

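All three pots are nested straight (225,330; 657,240), the stick lies in the tray (620,70), and the gripper is clear. Handing in.

```bash
python3 -c "
from workcell import manip
print(manip.hand_in())"
```

```text
the job is handed in; nothing more can be done
None
```

The stick lies flat in the tray and all three pots are nested in one upright stack on pot_a; the job was handed in at about 25 s, and no verdict came back from the hand-in.

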